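# Seat a board carrier on the flatted spindle of an inspection stand and lock it

## Robot

A 6-joint arm with a two-finger parallel gripper is mounted at the origin on the work surface. World frame = base frame: x ahead of the robot, y to its left, z up, the work surface at z = 0. Lengths are in m, angles in degrees, forces in N, time in s.
With the tool pointing down it reaches from about 0.4 to 0.825 m from the base axis. Payload 7 kg.
Tool frame: the origin (TCP) lies on the centre line of the jaws, within the pads' length; the fingertips stand 17 mm ahead of it and the grasp point (between the pads) lies 2 mm behind it; z points along the fingers, y is the direction in which the jaws open and shut (so a half turn about z gives the same grasp; the last joint's range is limited). The gripper opens to 88 mm and grips with 3 to 60 N. Pads are 19 mm wide; open, the fingers measure 130 mm over their backs; the gripper's body (78 mm by 193 mm) begins 47 mm behind the grasp point.
Start: joints at [93.226, 20.546, 0.682, 0, -70.136, -16.507], TCP at [0.155, 0.657, 0.244] pointing down, gripper open.
Joint ranges: [-176.03, 176.03], [-82.01, 121.73], [-58.28, 71.71], [-173.87, 95.51], [-174.79, -0.11], [-173.66, 173.66]. Speed limits (degrees/s): [136.94, 136.94, 172.46, 180, 180, 180].

## Interface

Orientations are given as [roll, pitch, yaw] about the fixed x, y, z axes, in that order (R = Rz(yaw) Ry(pitch) Rx(roll)).
In Python, from plant import telemetry, vision, close_job, recognise, silhouettes, place_of gives the robot as it stands.
- The arm moves only by the shell command python3 -m handwheel 'ROWS'. ROWS is JSON, a list that holds one entry, the list of rows, each a list of 5 numbers: the shift along the tool's x, y, z in m, then the turn about the tool's z in rad, then the closure, from 0 (fully open) to 1 (shut). In form: [[[tx, ty, tz, yaw, gripper], ...]]. A call has 1 to 20 rows; each row shifts and turns the commanded pose from where the row before left it, along the tool's axes as they then stand; what a row does not reach is not made up. A row lasts 1/12 s, in which the tool goes at most 41.7 mm and 7.16 degrees, less where a joint would pass 70% of its speed; a pose out of reach is approached as far as the arm can. A call with a gripper value outside its range is refused whole. The fingers move at their own pace and stop on an object; the grip force is fixed at half the most. Time passes only in rows, so rows that do not move let the fingers close. It gives the time, the measured TCP pose, the force and the opening at its end, in the units of the state.
- telemetry.get_obs(): the state, without advancing time (a new reading comes with each control period).
- vision.snapshot(name): name is "scene" or "top" or "wrist"; returns a dict with "color" (384x512x3 uint8, red, green, blue), "mtx" (3x3 intrinsics, pixels), "cam_to_world" (4x4, takes a point from camera to world coordinates); the wrist camera has in their place "tool_from_camera" (4x4, takes a point from camera to tool coordinates, whose origin is the TCP and whose axes are the flange's). Camera axes: x right, y down, z forward; pixel columns grow to the right and rows downward; lengths in m; the calibration is good to about 2 mm. The wrist camera is an equidistant fisheye: a pixel r from the principal point sees the ray r / f radians off the axis. A picture is of the moment at which its call begins: read the wrist's pose just before it. There is no depth.
- close_job(): hands the job in, once; it reports no verdict.
Trained networks look in a picture, given as the dict that the camera call returned (one of the last four; its "shot" number tells which), for a name from the list of things; names that differ only in an ending like _2 or _b are one class to them, and where a whole thing is asked for, a point or a joint stands for the part that bears it (a point fixed in the world has none). Each returns a list of dicts, best first, with "conf" (0 to 1); they miss things now and then, are a little off and sometimes report something else, mostly with a low value. They report only what shows in the picture. A call takes as long as a camera call. They do not tell look-alikes from the thing itself.
- recognise(name, picture): "xy" ([column, row] in pixels, amid what is visible of it).
- silhouettes(name, picture): "region" (384x512 bool, what is visible of it) and "xy" ([column, row] in pixels, amid what is visible of it).
- place_of(name, picture): "xy" ([column, row] in pixels: a listed point, or the origin of a listed thing).
The state is a dict: "clock": time; "joint_pos": joint angles; "qvel": joint speeds; "tau": joint torques, N m; "tool_pos": TCP position; "orientation": TCP orientation; "force": force on the tool from outside, world axes, zero at the start; "moment": the same for the moment, N m; "opening": finger opening in m.
Only numpy, scipy, OpenCV 4.12 (cv2) and the standard library are available. Lean on these libraries where they do the work, as an engineer would, in place of code of your own. Each camera call takes 0.05 s, during which the arm holds its last target.

## Task

The three-armed board carrier is only perched on the spindle of the inspection stand: turn it round gently (pushing a pillar is enough) until the D-shaped bore finds the flat of the spindle and the carrier drops fully home onto the deck, without ever forcing it. Then swing the keeper all the way closed over the hub. Leave the other things on the bench where they are.

Things in the scene. Friction and masses are not known exactly. Their poses are not given: they have to be found in the camera images.
- hub (a point): Centre (half-way up) of the round hub of the loose aluminium board carrier (0.3 to 0.54 kg). Hub 54 mm diameter, 42 mm high; z is its axis, up. Perched at the start: this point 39 mm above the deck, leaning up to 0.06 rad, turning easily both ways. When the flats match within about 0.1 rad it falls 18 mm and rests on the deck (this point 21 mm above it); then it can hardly be turned.
- carrier: The carrier; origin at the centre of the hub's underside. Three arms, 22 mm wide, 2 to 12 mm above the underside, reach 80 mm from the axis: one along +x, others at +-120 degrees. Inside the hub: D bore in the lower 18 mm (radius 19 mm, flat 12 mm from the axis on the +x side), above it a round guide bore of 21.6 mm diameter. At the start its flat is at least 0.5 rad off the spindle's.
- pillar (a point): Half-way up the black round pillar on the carrier's +x arm: 18 mm diameter, 68 mm from the hub axis, from 12 to 36 mm above the hub's underside. The two other arms carry the same pillar.
- deck (a point): Point on the spindle axis at deck height, 50 mm above the bench, on the grey inspection stand (fixed; deck from -100 to 160 mm along this point's x, +-100 mm along y; z up). The steel spindle stands here: D section 18 mm high (radius 18 mm, flat 11 mm from the axis), its top a shoulder on which the hub perches, then a round pilot, 20 mm diameter, up to 58 mm above the deck.
- pilot_top (a point): Top of the spindle's pilot, 58 mm above the deck. The spindle is braked and never turns. The direction of its flat differs each time, has nothing to do with any frame given here, and is hidden inside the hub: it must be found by turning the carrier.
- keeper (a joint): Angle of the keeper, rad: 0 = fully closed over the hub, at a stop; starts at 1.2 to 1.8; stop at 2.0. Seen from above it closes anticlockwise. A flat notched steel arm, 140 mm long, underside 45 mm and top 53 to 55 mm above the deck. It clears a seated hub by 3 mm and is blocked by one that is not down. It stays where it is left; about 1 N moves it.
- keeper_post (a point): Axis of the upright post (30 mm diameter at most) about which the keeper swings, at its top, 55 mm above the deck, 120 mm from the spindle axis along the +x axis of deck. Closed, the keeper points from here to the spindle; at 1.57 rad it points to +y of deck.
- keeper_peg (a point): Half-way up the upright black round peg on the keeper, 16 mm diameter, from 53 to 89 mm above the deck (this point 71 mm), 90 mm from the post's axis. Closed, it is 30 mm from the spindle axis.
- flux_mid (a point): Middle of a small standing bottle, 42 mm diameter, 85 mm high, beside the stand: a bystander.
- spool_mid (a point): Middle of a standing grey spool, 64 mm diameter, 50 mm high: a bystander.
- driver_grip (a point): Handle of a screwdriver lying on the bench, 180 mm long: a bystander.
- brush_grip (a point): Handle of a brush lying on the bench, 160 mm long: a bystander.
There are look-alikes about, which are no part of the job. There is more than one size of the carrier; the job needs the middle-sized.

How it is judged:
By the outcome, as a careful person would: the job done as asked, in the order asked, and still so for the second after the job is handed in, with the robot touching nothing.
It also fails if it takes over 70 s, if anything falls off the work surface, if the arm or the gripper's body presses on something with over 40 N, if the wrist force passes 120 N, or if a joint passes its speed limit or range.

## Working session

There is one attempt and no reset: what is moved stays moved. The work goes in short steps, Python scripts to look and compute and a shell command to move; the robot and the scene stay as the last step left them, time stands still between calls to the robot, and variables do not carry over. Pictures are saved under pics/ and viewed, and the job is handed in when it is done.

```bash
ls; mkdir -p pics
cat > h.py <<'E'
import numpy as np, cv2
from plant import telemetry, vision, close_job, recognise, silhouettes, place_of
def save(img,name,scale=1.5):
    im=cv2.cvtColor(img,cv2.COLOR_RGB2BGR)
    im=cv2.resize(im,None,fx=scale,fy=scale,interpolation=cv2.INTER_CUBIC)
    cv2.imwrite('pics/'+name,im)
def ray(p,s):
    K=s['mtx'];T=s['cam_to_world']
    d=np.array([(p[0]-K[0,2])/K[0,0],(p[1]-K[1,2])/K[1,1],1.])
    return T[:3,3],T[:3,:3]@d
def at_z(p,s,z):
    o,d=ray(p,s); return o+d*(z-o[2])/d[2]
def tri(p1,s1,p2,s2):
    A=[];b=[]
    M=np.zeros((3,3));v=np.zeros(3)
    for p,s in((p1,s1),(p2,s2)):
        o,d=ray(p,s);d=d/np.linalg.norm(d);P=np.eye(3)-np.outer(d,d);M+=P;v+=P@o
    return np.linalg.solve(M,v)
def proj(X,s):
    T=np.linalg.inv(s['cam_to_world']);c=T[:3,:3]@np.asarray(X)+T[:3,3];q=s['mtx']@c;return q[:2]/q[2]
E
python3 - <<'E'
from h import *
import pickle
o=telemetry.get_obs();print(o)
S={}
for n in('scene','top'):
    s=vision.snapshot(n);S[n]=s;save(s['color'],n+'0.png')
    for t in('hub','pillar','deck','pilot_top','keeper','keeper_post','keeper_peg','carrier','flux_mid','spool_mid','driver_grip','brush_grip'):
        try: print(n,t,[(np.round(r['xy'],1).tolist(),round(r['conf'],2)) for r in place_of(t,s)])
        except Exception as e: print(n,t,'err',e)
    print(n,s['mtx'],s['cam_to_world'])
pickle.dump(S,open('s0.pkl','wb'))
E
```

```text
pics
{'clock': 0.0, 'joint_pos': array([ 9.32257212e+01,  2.05924168e+01,  6.32236583e-01, -2.29871706e-02,
       -7.01355602e+01, -1.65079977e+01]), 'qvel': array([ 0.08691295,  0.04487291,  0.06662825,  0.04716848, -0.04964497,
       -0.09009156]), 'tau': array([ 1.11887985e-03, -5.82712805e+01,  2.93059409e+01,  6.99733749e+00,
        6.94596136e-03, -1.58343018e-04]), 'tool_pos': array([0.15496959, 0.65647565, 0.24259089]), 'orientation': array([ 1.79902065e+02, -6.48925897e-03, -1.32900999e+01]), 'force': array([-0.52936947,  0.762881  ,  0.21622673]), 'moment': array([ 0.03657242, -0.00161324,  0.03744249]), 'opening': 0.0871783617679954}
scene hub [([287.0, 208.2], 0.94), ([139.4, 210.7], 0.79), ([271.2, 172.5], 0.74), ([269.3, 196.0], 0.51)]
scene pillar [([258.8, 165.7], 0.67), ([169.0, 200.2], 0.66), ([271.2, 195.5], 0.63)]
scene deck [([285.8, 210.3], 0.68)]
scene pilot_top [([284.2, 205.6], 0.83), ([318.6, 227.0], 0.28)]
scene keeper err it knows: brush_grip, carrier, deck, driver_grip, flux_mid, hub, keeper_peg, keeper_post, pillar, pilot_top, spool_mid
scene keeper_p
[... 1085 characters left out ...]
per_post [([228.8, 113.4], 0.59)]
top keeper_peg [([198.9, 120.9], 0.89)]
top carrier [([238.1, 153.3], 0.79), ([202.2, 218.1], 0.56), ([345.5, 264.6], 0.56)]
top flux_mid [([291.0, 143.0], 0.72), ([363.5, 193.1], 0.52), ([234.6, 149.4], 0.48)]
top spool_mid [([376.7, 141.0], 0.74)]
top driver_grip [([130.2, 196.1], 0.66)]
top brush_grip [([362.5, 193.6], 0.86)]
top [[432.94520711   0.         259.54318468]
 [  0.         432.94520711 189.42591467]
 [  0.           0.           1.        ]] [[-0.01268909 -0.99579996  0.0906721   0.3043107 ]
 [-0.99991813  0.01248723 -0.00279324 -0.04803543]
 [ 0.00164926 -0.09070012 -0.99587688  1.38627476]
 [ 0.          0.          0.          1.        ]]
```

View pics/scene0.png

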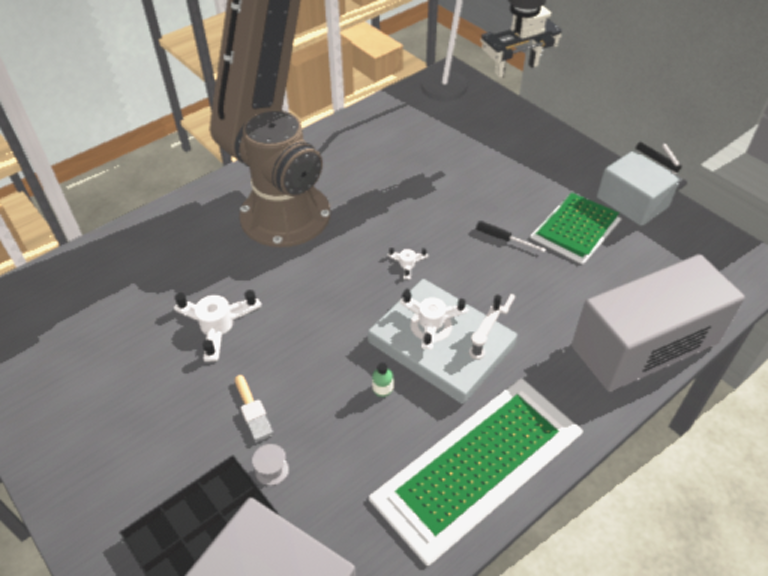

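View pics/top0.png

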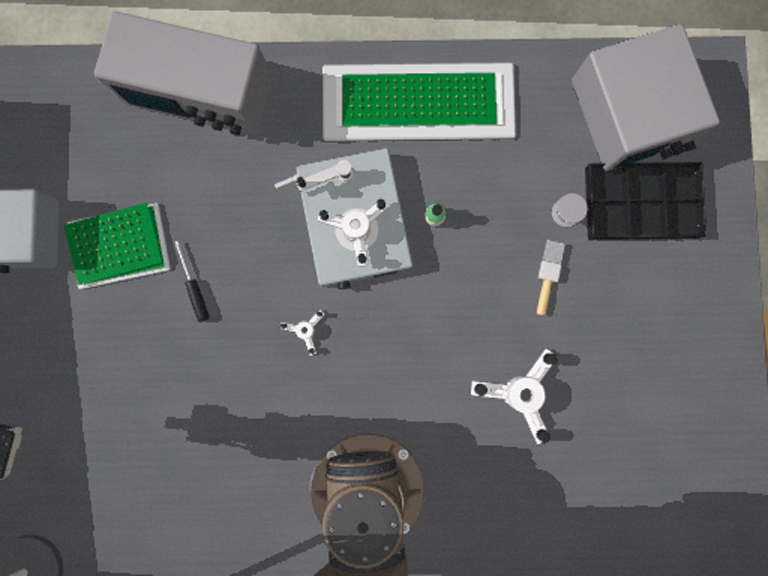

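The candidates for the carrier in the top view are the one on the stand at (236,150), a small one on the bench at (203,220) and a large one on the bench at (350,262). The middle-sized one is on the stand. I'll check it in a close crop and measure.

Run:
```python
from h import *
import pickle
S=pickle.load(open('s0.pkl','rb'));s=S['scene'];t=S['top']
a=t['color'][90:200,170:320];b=s['color'][150:280,230:360]
save(a,'topcrop.png',5);save(b,'scenecrop.png',4.6)
print('pilot',tri((284.2,205.6),s,(239.5,147.5),t), at_z((239.5,147.5),t,.108),at_z((284.2,205.6),s,.108))
print('hub',tri((287,208.2),s,(234.8,149.9),t), at_z((234.8,149.9),t,.089),at_z((287,208.2),s,.089))
print('deck',at_z((239.1,152),t,.05),at_z((285.8,210.3),s,.05))
print('post',tri((321.1,226.4),s,(228.8,113.4),t),at_z((228.8,113.4),t,.105),at_z((321.1,226.4),s,.105))
print('peg',tri((330.2,201),s,(198.9,120.9),t),at_z((198.9,120.9),t,.121),at_z((330.2,201),s,.121))
# deck corners
for c in((297,163),(388,149),(411,266),(320,285)):print('corner',at_z((c[0]/1.5,c[1]/1.5),t,.05))
print('flux',at_z((291,143),t,.0425))
```

```text
pilot [0.54316602 0.00351186 0.11978139] [0.54735043 0.00672369 0.108     ] [0.53468547 0.00736935 0.108     ]
hub [0.54109262 0.01888405 0.09268673] [0.54376343 0.02185665 0.089     ] [0.53736379 0.01798031 0.089     ]
deck [0.54415392 0.01057847 0.05      ] [0.51902204 0.03150663 0.05      ]
post [0.65905069 0.04304191 0.0926929 ] [0.65263325 0.03827159 0.105     ] [0.6671794  0.04009119 0.105     ]
peg [0.62440403 0.12391543 0.12343799] [0.6265903  0.12632545 0.121     ] [0.62206466 0.12316339 0.121     ]
corner [0.6839987  0.13894602 0.05      ]
corner [ 0.71177772 -0.05264105  0.05      ]
corner [ 0.46314003 -0.09718083  0.05      ]
corner [0.4259845  0.09140165 0.05      ]
flux [ 0.57214756 -0.15267766  0.0425    ]
```

View pics/topcrop.png

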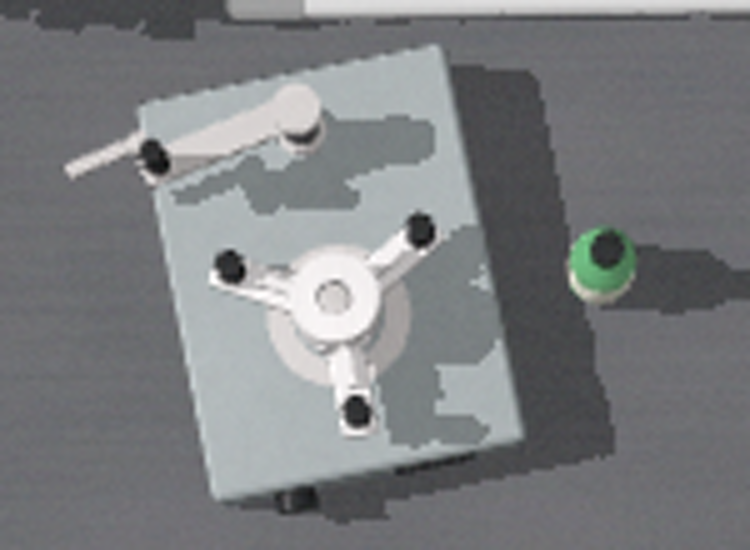

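View pics/scenecrop.png

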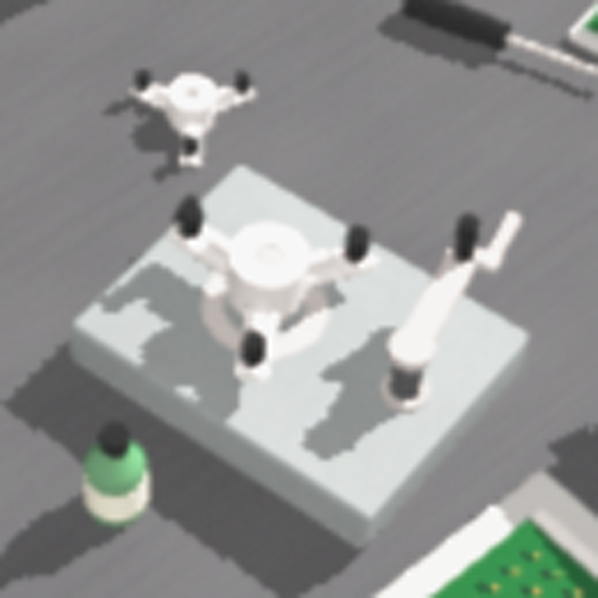

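The middle-sized carrier is on the stand: hub at about (237,149) in the top picture, pillars at (216,142), (254,135) and (242,172), keeper peg at about (200,120), and post at (229.6,111.6). Next I fit the stand pose.

Run:
```python
from h import *
import pickle
from scipy.optimize import least_squares
S=pickle.load(open('s0.pkl','rb'));s=S['scene'];t=S['top']
f=lambda x,y:((x+.5)/5-.5+170,(y+.5)/5-.5+90)
g=lambda x,y:((x+.5)/4.6-.5+230,(y+.5)/4.6-.5+150)
# corners in deck frame: (160,100) (160,-100) (-100,-100) (-100,100)
loc=np.array([[.16,.1],[.16,-.1],[-.1,-.1],[-.1,.1]])
tc=[f(140,105),f(438,47),f(522,437),f(215,498)]
sc=[g(527,334),g(367,538),g(76,326),g(241,166)]
tp=[at_z(p,t,.05)[:2] for p in tc]; sp=[at_z(p,s,.05)[:2] for p in sc]
def fit(P,):
    def r(q):
        c,s_=np.cos(q[2]),np.sin(q[2]);R=np.array([[c,-s_],[s_,c]])
        return (loc@R.T+q[:2]-P).ravel()
    o=least_squares(r,[.54,.01,.17]);return o.x,o.fun
for P in(tp,sp):
    x,fu=fit(np.array(P));print(x,np.degrees(x[2]),np.round(fu*1000,1))
print('pilot/hub top top',at_z(f(334,296),t,.110),' scene',at_z(g(272,250),s,.110))
for n,a,b,z in(('post',(298,108),(411,345),.105),('peg',(150,146),(469,222),.139),):
    print(n,at_z(f(*a),t,z)[:2],at_z(g(*b),s,z)[:2])
for a in((230,262),(421,226),(357,407)):print('pil top',at_z(f(*a),t,.104)[:2])
for a in((188,206),(356,230),(253,338)):print('pil scene',at_z(g(*a),s,.104)[:2])
```

```text
[0.5413753  0.01655792 0.18794325] 10.768355063814539 [ 2.1  4.5  4.3 -3.8 -2.4 -3.2 -4.   2.4]
[0.54555474 0.01487274 0.18199466] 10.427526195862058 [ 7.6  0.1 -4.7  5.7 -2.1 -6.4 -0.9  0.6]
pilot/hub top top [0.54315312 0.01592455 0.11      ]  scene [0.54014358 0.02171938 0.11      ]
post [0.65940075 0.03702102] [0.65804451 0.03993417]
peg [0.62826196 0.12179063] [0.62516259 0.12324992]
pil top [0.56573388 0.07852495]
pil top [ 0.58628511 -0.03644883]
pil top [0.47698415 0.00302114]
pil scene [0.46865685 0.00725616]
pil scene [0.56112417 0.08221703]
pil scene [ 0.58503425 -0.03616219]
```

Stand: spindle at about (0.5425, 0.016), deck yaw 10.6°, keeper at about 1.38 rad. Pillars sit at 70°, -50° and -169° (world) about the spindle. I will straddle the pillar at 70° with part-open jaws and push it clockwise. First I move over it.

```bash
python3 -m handwheel '[[[0.0266,0.0234,0,0,0.3],[0.0266,0.0234,0,0,0.55],[0.0266,0.0234,0,0,0.55],[0.0266,0.0234,0,0,0.55],[0.0266,0.0234,0,0,0.55],[0.0266,0.0234,0,0,0.55],[0.0266,0.0234,0,0,0.55],[0.0266,0.0234,0,0,0.55],[0.0266,0.0234,0,0,0.55],[0.0266,0.0234,0,0,0.55],[0.0266,0.0234,0,0,0.55],[0.0266,0.0234,0,0,0.55],[0.0266,0.0234,0,0,0.55],[0.0266,0.0234,0,0,0.55],[0.0266,0.0234,0,0,0.55],[0.0266,0.0234,0,0,0.55],[0.0266,0.0234,0,0,0.55],[0.0266,0.0234,0,0,0.55],[0.0266,0.0234,0,0,0.55],[0.0266,0.0234,0,0,0.55]]]'
python3 -m handwheel '[[[0,0,0.005,-0.12,0.55],[0,0,0.005,-0.12,0.55],[0,0,0.005,-0.12,0.55],[0,0,0.005,-0.12,0.55],[0,0,0.005,-0.12,0.55],[0,0,0.005,-0.12,0.55],[0,0,0.005,-0.12,0.55],[0,0,0.005,-0.12,0.55],[0,0,0.005,-0.12,0.55],[0,0,0.005,-0.12,0.55],[0,0,0.005,-0.12,0.55],[0,0,0.005,-0.13,0.55],[0,0,0,0,0.55]]]'
python3 - <<'E'
from h import *
import pickle
o=telemetry.get_obs();print(o['clock'],o['tool_pos'],o['orientation'],o['joint_pos'],o['opening'],o['force'])
w=vision.snapshot('wrist');save(w['color'],'w1.png');t=vision.snapshot('top');save(t['color'][60:230,140:340],'t1.png',3.5)
pickle.dump((o,w,t),open('s1.pkl','wb'))
print(w['mtx'],w['tool_from_camera'])
for n in ('pillar','hub','pilot_top','keeper_peg','keeper_post'):print(n,[(np.round(r['xy'],1).tolist(),round(r['conf'],2)) for r in place_of(n,w)])
E
```

```text
clock: 2.87
tool_pos: [0.5662, 0.0776, 0.2439]
orientation: [-180.0, -0.0, -13.3]
force: [1.5, -0.1, 0.0]
opening: 0.0395
clock: 3.95
tool_pos: [0.5648, 0.0791, 0.1827]
orientation: [-179.9, 0.1, 69.8]
force: [0.1, 0.6, -0.1]
opening: 0.0395
3.95 [0.56481801 0.07907307 0.18266536] [-1.79934145e+02  5.00016651e-02  6.98381798e+01] [ 2.76108116e+01  1.35525546e+01 -1.76091168e+01 -1.77005221e-02
 -5.89196144e+01  1.32236488e+02] 0.039511311059431536 [ 0.11206475  0.56805133 -0.13830378]
[[297.31863964   0.         252.7474222 ]
 [  0.         297.31863964 189.30016679]
 [  0.           0.           1.        ]] [[-3.35479469e-04 -9.53366788e-01 -3.01813940e-01  8.18130099e-02]
 [ 9.99999943e-01 -3.30644134e-04 -6.71086102e-05  2.31568465e-05]
 [-3.58138887e-05 -3.01813946e-01  9.53366845e-01 -1.39994990e-01]
 [ 0.00000000e+00  0.00000000e+00  0.00000000e+00  1.00000000e+00]]
pillar [([49.1, 220.2], 0.65)]
hub [([249.7, 267.1], 0.81), ([71.9, 201.0], 0.81)]
pilot_top []
keeper_peg [([312.0, 127.0], 0.76)]
keeper_post [([372.9, 210.4], 0.81)]
```

View pics/w1.png

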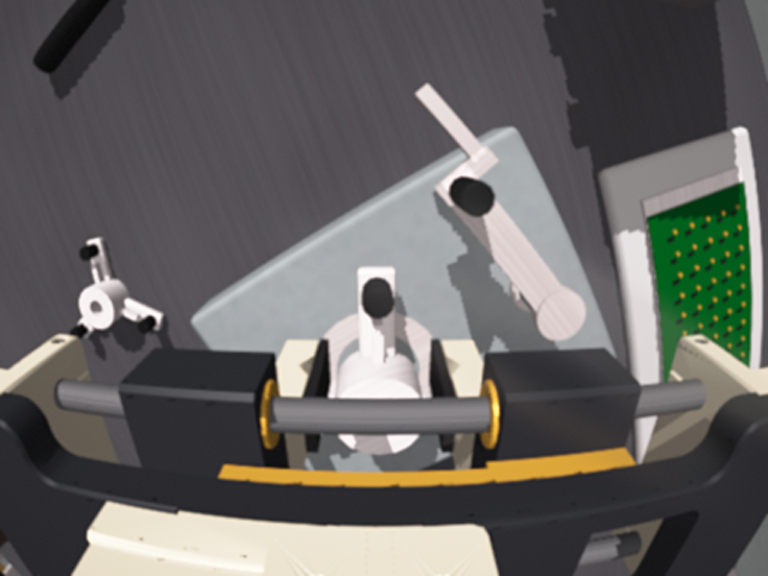

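View pics/t1.png

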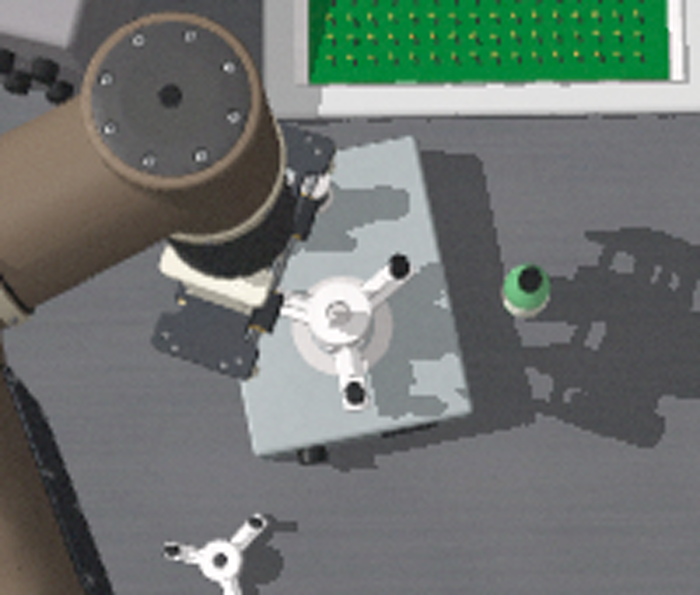

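The wrist view shows the pillar (top at about (252,189)) and the hub centred between the open jaws. The keeper peg is at (313,129) and the post at (374,208). Now the offsets.

```bash
cat >> h.py <<'E'
from scipy.spatial.transform import Rotation as Ro
def wr_at_z(p,w,o,z):
    K=w['mtx'];T=w['tool_from_camera'];v=np.array([p[0]-K[0,2],p[1]-K[1,2]]);r=np.hypot(*v);a=r/K[0,0]
    d=np.array([*(np.sin(a)*v/max(r,1e-9)),np.cos(a)])
    R=Ro.from_euler('xyz',o['orientation'],degrees=True).as_matrix()
    O=o['tool_pos']+R@T[:3,3];D=R@T[:3,:3]@d
    return O+D*(z-O[2])/D[2]
E
python3 - <<'E'
from h import *
import pickle
o,w,t=pickle.load(open('s1.pkl','rb'))
f=lambda x,y:((x+.5)/1.5-.5,(y+.5)/1.5-.5)
for n,p,z in(('pil',(377,287),.104),('peg',(471,188),.139),('peg net',(312*1.5,190),.121),('post',(561,312),.105)):
    X=wr_at_z(f(*p),w,o,z);print(n,X, np.degrees(np.arctan2(X[1]-.016,X[0]-.5425)),np.hypot(X[1]-.016,X[0]-.5425))
E
```

```text
pil [0.56738829 0.08985942 0.104     ] 71.37780819815005 0.07793998714424945
peg [0.62316037 0.12753174 0.139     ] 54.12533846453458 0.1376423749071497
peg net [0.62447207 0.12431737 0.121     ] 52.882408396158034 0.13583840394180768
post [0.658104   0.04127976 0.105     ] 12.335011318820197 0.11833575680367378
```

Centred well. Descend to straddle the pillar (fingertips at about z = 0.086, above the arm top at 0.080).

```bash
python3 -m handwheel '[[[0.001,0,0.01,0,0.55],[0,0,0.01,0,0.55],[0,0,0.01,0,0.55],[0,0,0.01,0,0.55],[0,0,0.01,0,0.55],[0,0,0.01,0,0.55],[0,0,0.01,0,0.55],[0,0,0.005,0,0.55],[0,0,0.004,0,0.55],[0,0,0,0,0.55]]]'
python3 - <<'E'
from h import *
import pickle
o=telemetry.get_obs();w=vision.snapshot('wrist');save(w['color'],'w2.png');t=vision.snapshot('scene');save(t['color'][110:280,210:380],'s2.png',3.5)
print(o['tool_pos'],o['force'])
E
```

```text
clock: 5.13
tool_pos: [0.5653, 0.08, 0.1036]
orientation: [-179.9, 0.1, 69.5]
force: [-0.4, 0.7, -0.3]
opening: 0.0396
[0.56532708 0.08000051 0.1036147 ] [-0.40963316  0.67188411 -0.25849483]
```

View pics/w2.png

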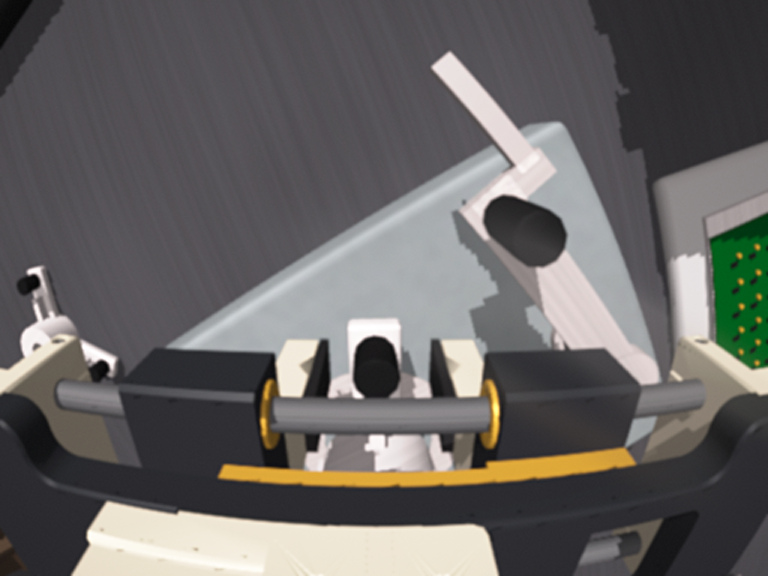

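View pics/s2.png

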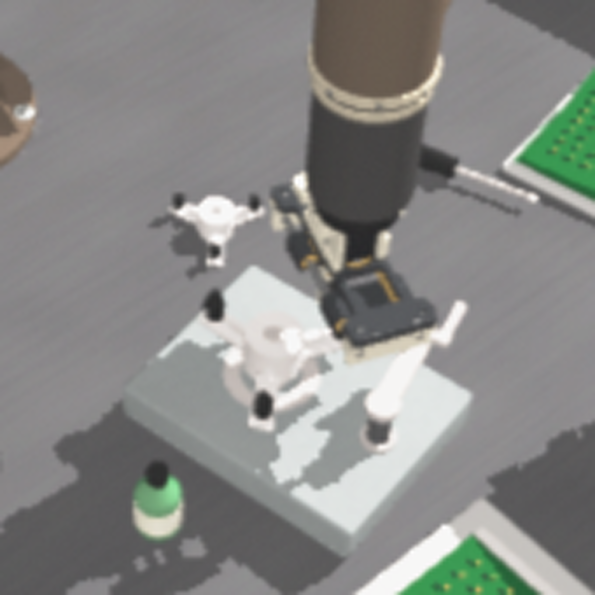

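The pillar is between the jaws. I turn it clockwise gently at about 0.5 rad/s.

```bash
cat > chk.py <<'E'
from h import *
import sys,pickle
n=sys.argv[1]
o=telemetry.get_obs()
c=np.array([.543,.0165]);d=o['tool_pos'][:2]-c
print('t',round(o['clock'],2),'z',o['tool_pos'][2].round(4),'r',np.hypot(*d).round(4),'phi',np.degrees(np.arctan2(d[1],d[0])).round(1),'yaw',o['orientation'][2].round(1),'F',o['force'].round(1),'M',o['moment'].round(2),'j',o['joint_pos'].round(0))
s=vision.snapshot('scene');t=vision.snapshot('top')
a=cv2.resize(s['color'][140:260,220:370],None,fx=2.6,fy=2.6,interpolation=2);b=cv2.resize(t['color'][90:210,165:315],None,fx=2.6,fy=2.6,interpolation=2)
save(np.hstack([a,b]),n+'.png',1)
pickle.dump((o,s,t),open(n+'.pkl','wb'))
E
python3 -m handwheel '[[[-0.00005,0.0027,0,0.04,0.55],[-0.00005,0.0027,0,0.04,0.55],[-0.00005,0.0027,0,0.04,0.55],[-0.00005,0.0027,0,0.04,0.55],[-0.00005,0.0027,0,0.04,0.55],[-0.00005,0.0027,0,0.04,0.55],[-0.00005,0.0027,0,0.04,0.55],[-0.00005,0.0027,0,0.04,0.55],[-0.00005,0.0027,0,0.04,0.55],[-0.00005,0.0027,0,0.04,0.55],[-0.00005,0.0027,0,0.04,0.55],[-0.00005,0.0027,0,0.04,0.55],[-0.00005,0.0027,0,0.04,0.55],[-0.00005,0.0027,0,0.04,0.55],[-0.00005,0.0027,0,0.04,0.55],[-0.00005,0.0027,0,0.04,0.55]]]'
python3 chk.py c1
```

```text
clock: 6.57
tool_pos: [0.599, 0.0536, 0.1052]
orientation: [-180.0, -0.0, 32.7]
force: [-1.3, 0.8, -0.4]
opening: 0.0394
t 6.57 z 0.1052 r 0.0671 phi 33.5 yaw 32.7 F [-1.3  0.8 -0.4] M [0.05 0.31 0.03] j [ 24.  21. -19.  -0. -50.  99.]
```

View pics/c1.png

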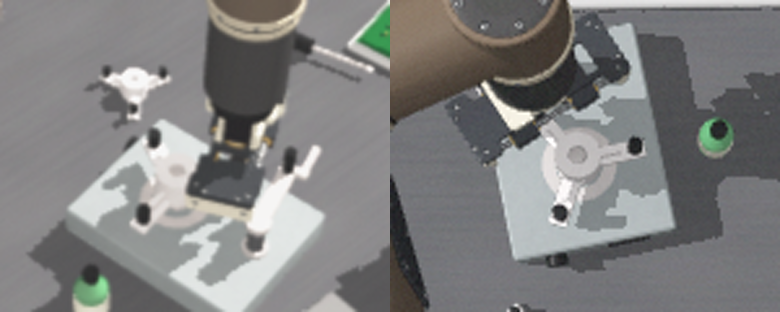

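The carrier turned about 25° with roughly 1.5 N and is still perched. In the top view the hub sits offset up from the spindle base disc. Continue.

```bash
python3 -m handwheel '[[[-0.00005,0.0027,0.0001,0.04,0.55],[-0.00005,0.0027,0.0001,0.04,0.55],[-0.00005,0.0027,0.0001,0.04,0.55],[-0.00005,0.0027,0.0001,0.04,0.55],[-0.00005,0.0027,0.0001,0.04,0.55],[-0.00005,0.0027,0,0.04,0.55],[-0.00005,0.0027,0,0.04,0.55],[-0.00005,0.0027,0,0.04,0.55],[-0.00005,0.0027,0,0.04,0.55],[-0.00005,0.0027,0,0.04,0.55],[-0.00005,0.0027,0,0.04,0.55],[-0.00005,0.0027,0,0.04,0.55],[-0.00005,0.0027,0,0.04,0.55],[-0.00005,0.0027,0,0.04,0.55],[-0.00005,0.0027,0,0.04,0.55],[-0.00005,0.0027,0,0.04,0.55],[-0.00005,0.0027,0,0.04,0.55],[-0.00005,0.0027,0,0.04,0.55]]]'
python3 chk.py c2
```

```text
clock: 8.17
tool_pos: [0.6092, 0.0074, 0.1046]
orientation: [-180.0, -0.1, -8.4]
force: [-0.7, 0.9, -0.3]
opening: 0.0395
t 8.17 z 0.1046 r 0.0668 phi -7.8 yaw -8.4 F [-0.7  0.9 -0.3] M [0.5  0.2  0.02] j [ 19.  21. -18.  -0. -51.  63.]
```

View pics/c2.png

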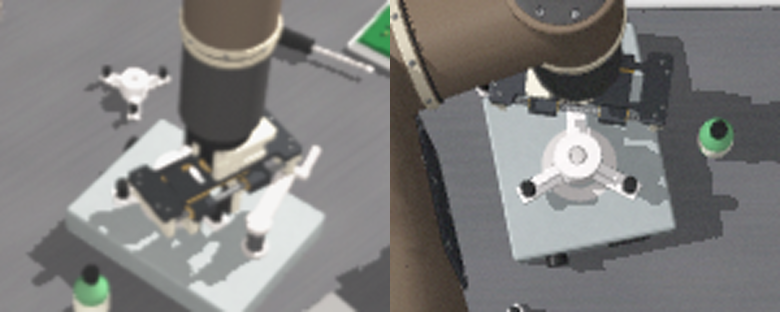

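Turned about 65° in total and still perched. Continue.

```bash
python3 -m handwheel '[[[-0.00005,0.0027,0,0.04,0.55],[-0.00005,0.0027,0,0.04,0.55],[-0.00005,0.0027,0,0.04,0.55],[-0.00005,0.0027,0,0.04,0.55],[-0.00005,0.0027,0,0.04,0.55],[-0.00005,0.0027,0,0.04,0.55],[-0.00005,0.0027,0,0.04,0.55],[-0.00005,0.0027,0,0.04,0.55],[-0.00005,0.0027,0,0.04,0.55],[-0.00005,0.0027,0,0.04,0.55],[-0.00005,0.0027,0,0.04,0.55],[-0.00005,0.0027,0,0.04,0.55],[-0.00005,0.0027,0,0.04,0.55],[-0.00005,0.0027,0,0.04,0.55],[-0.00005,0.0027,0,0.04,0.55],[-0.00005,0.0027,0,0.04,0.55],[-0.00005,0.0027,0,0.04,0.55],[-0.00005,0.0027,0,0.04,0.55]]]'
python3 chk.py c3
```

```text
clock: 9.77
tool_pos: [0.5869, -0.0342, 0.1047]
orientation: [-179.9, -0.1, -49.6]
force: [1.2, 0.0, 0.4]
opening: 0.0396
t 9.77 z 0.1047 r 0.067 phi -49.1 yaw -49.6 F [1.2 0.  0.4] M [ 0.19 -0.58  0.  ] j [ 16.  20. -21.   0. -50.  25.]
```

View pics/c3.png

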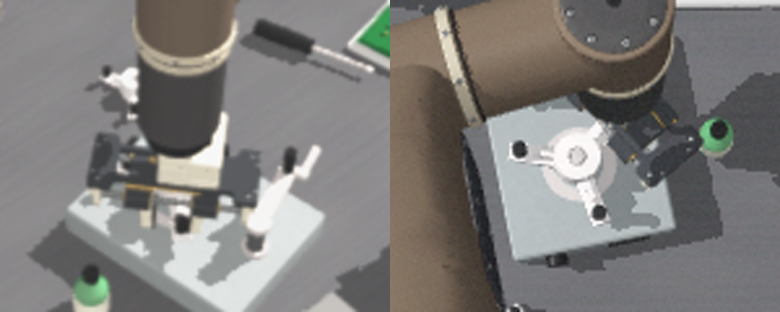

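Run:
```python
from h import *
import pickle
ims=[pickle.load(open(f's0.pkl','rb'))['top']['color']]+[pickle.load(open(f'c{i}.pkl','rb'))[2]['color'] for i in(1,2,3)]
save(np.hstack([i[125:180,205:270] for i in ims]),'cmp.png',3)
```

```text
(no output)
```

View pics/cmp.png

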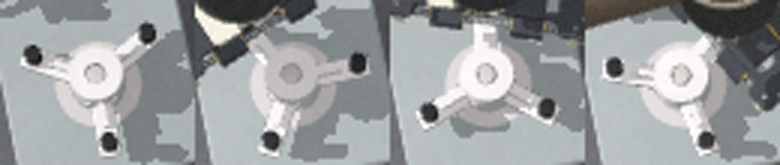

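In all four crops the hub looks equally high and the arms followed the gripper, so it is still perched. Continue.

```bash
python3 -m handwheel '[[[-0.00005,0.0027,0,0.04,0.55],[-0.00005,0.0027,0,0.04,0.55],[-0.00005,0.0027,0,0.04,0.55],[-0.00005,0.0027,0,0.04,0.55],[-0.00005,0.0027,0,0.04,0.55],[-0.00005,0.0027,0,0.04,0.55],[-0.00005,0.0027,0,0.04,0.55],[-0.00005,0.0027,0,0.04,0.55],[-0.00005,0.0027,0,0.04,0.55],[-0.00005,0.0027,0,0.04,0.55],[-0.00005,0.0027,0,0.04,0.55],[-0.00005,0.0027,0,0.04,0.55],[-0.00005,0.0027,0,0.04,0.55],[-0.00005,0.0027,0,0.04,0.55],[-0.00005,0.0027,0,0.04,0.55],[-0.00005,0.0027,0,0.04,0.55],[-0.00005,0.0027,0,0.04,0.55],[-0.00005,0.0027,0,0.04,0.55]]]'
python3 chk.py c4
```

```text
clock: 11.37
tool_pos: [0.5417, -0.0505, 0.1044]
orientation: [-179.9, -0.0, -90.8]
force: [1.3, -1.1, -0.5]
opening: 0.0391
t 11.37 z 0.1044 r 0.0671 phi -91.1 yaw -90.8 F [ 1.3 -1.1 -0.5] M [-0.31 -0.54  0.01] j [ 15.  16. -26.   0. -48. -16.]
```

View pics/c4.png

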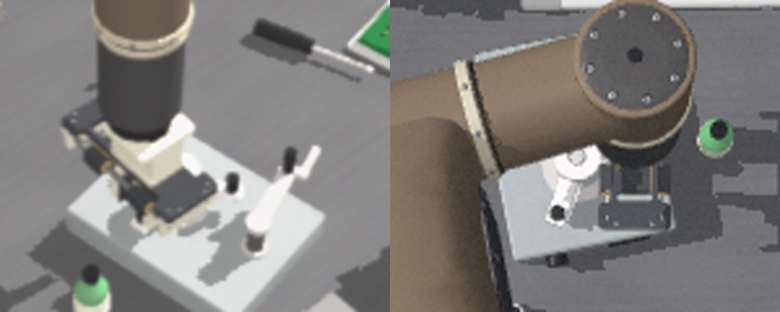

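It is still turning: the next pillar moved to (232,182) in the scene half. Continue.

```bash
python3 -m handwheel '[[[-0.00005,0.0027,0,0.04,0.55],[-0.00005,0.0027,0,0.04,0.55],[-0.00005,0.0027,0,0.04,0.55],[-0.00005,0.0027,0,0.04,0.55],[-0.00005,0.0027,0,0.04,0.55],[-0.00005,0.0027,0,0.04,0.55],[-0.00005,0.0027,0,0.04,0.55],[-0.00005,0.0027,0,0.04,0.55],[-0.00005,0.0027,0,0.04,0.55],[-0.00005,0.0027,0,0.04,0.55],[-0.00005,0.0027,0,0.04,0.55],[-0.00005,0.0027,0,0.04,0.55],[-0.00005,0.0027,0,0.04,0.55],[-0.00005,0.0027,0,0.04,0.55],[-0.00005,0.0027,0,0.04,0.55],[-0.00005,0.0027,0,0.04,0.55],[-0.00005,0.0027,0,0.04,0.55],[-0.00005,0.0027,0,0.04,0.55]]]'
python3 chk.py c5
```

```text
clock: 12.97
tool_pos: [0.4971, -0.0334, 0.1044]
orientation: [-180.0, -0.0, -132.1]
force: [0.5, -3.3, 0.7]
opening: 0.0399
t 12.97 z 0.1044 r 0.0678 phi -132.6 yaw -132.1 F [ 0.5 -3.3  0.7] M [-0.89 -0.4  -0.06] j [ 19.  12. -32.   0. -46. -61.]
```

View pics/c5.png

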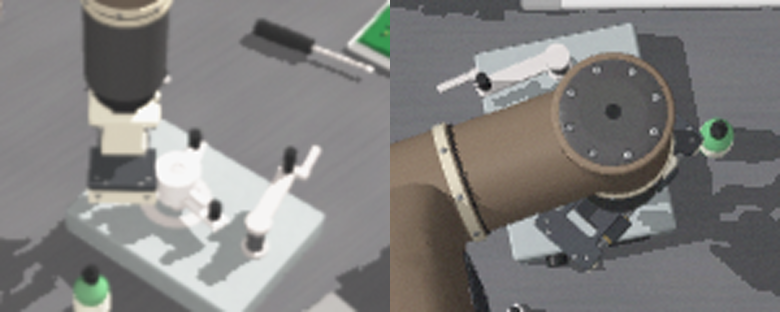

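Run:
```python
from h import *
import pickle
S=pickle.load(open('s0.pkl','rb'))['scene'];o,s,t=pickle.load(open('c5.pkl','rb'))
save(np.hstack([S['color'][160:250,240:330],s['color'][160:250,240:330]]),'c5z.png',4.4)
for z in(.092,.110):print(proj((.543,.0165,z),s))
```

```text
[287.88439356 208.88641385]
[288.12925843 205.30853098]
```

View pics/c5z.png

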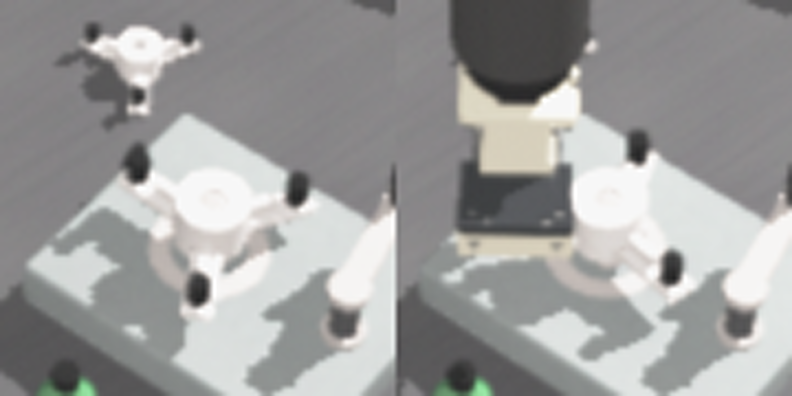

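Still perched; the hub top is at the same height as at the start. Continue.

```bash
python3 -m handwheel '[[[-0.00005,0.0027,0,0.04,0.55],[-0.00005,0.0027,0,0.04,0.55],[-0.00005,0.0027,0,0.04,0.55],[-0.00005,0.0027,0,0.04,0.55],[-0.00005,0.0027,0,0.04,0.55],[-0.00005,0.0027,0,0.04,0.55],[-0.00005,0.0027,0,0.04,0.55],[-0.00005,0.0027,0,0.04,0.55],[-0.00005,0.0027,0,0.04,0.55],[-0.00005,0.0027,0,0.04,0.55],[-0.00005,0.0027,0,0.04,0.55],[-0.00005,0.0027,0,0.04,0.55],[-0.00005,0.0027,0,0.04,0.55],[-0.00005,0.0027,0,0.04,0.55],[-0.00005,0.0027,0,0.04,0.55],[-0.00005,0.0027,0,0.04,0.55],[-0.00005,0.0027,0,0.04,0.55],[-0.00005,0.0027,0,0.04,0.55]]]'
python3 chk.py c6
```

```text
clock: 14.57
tool_pos: [0.4747, 0.0088, 0.104]
orientation: [-180.0, -0.1, -173.3]
force: [-0.2, -2.6, 1.3]
opening: 0.0393
t 14.57 z 0.104 r 0.0687 phi -173.6 yaw -173.3 F [-0.2 -2.6  1.3] M [-0.76  0.14 -0.01] j [  25.   10.  -35.    0.  -45. -108.]
```

View pics/c6.png

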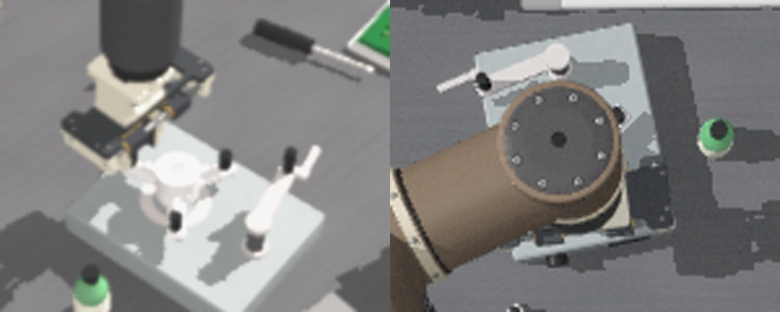

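Run:
```python
from h import *
import pickle
S=pickle.load(open('s0.pkl','rb'))['scene'];o,s,t=pickle.load(open('c6.pkl','rb'))
save(np.hstack([S['color'][160:250,240:330],s['color'][160:250,240:330]]),'c6z.png',4.4)
```

```text
(no output)
```

View pics/c6z.png

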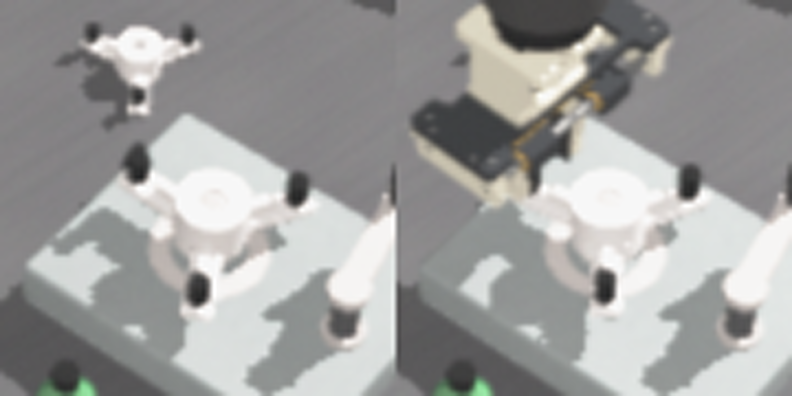

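Still perched after about 235°. Continue while the wrist range lasts (j6 at -108°).

```bash
python3 -m handwheel '[[[-0.00006,0.0027,0,0.04,0.55],[-0.00006,0.0027,0,0.04,0.55],[-0.00006,0.0027,0,0.04,0.55],[-0.00006,0.0027,0,0.04,0.55],[-0.00006,0.0027,0,0.04,0.55],[-0.00006,0.0027,0,0.04,0.55],[-0.00006,0.0027,0,0.04,0.55],[-0.00006,0.0027,0,0.04,0.55],[-0.00006,0.0027,0,0.04,0.55],[-0.00006,0.0027,0,0.04,0.55],[-0.00006,0.0027,0,0.04,0.55],[-0.00006,0.0027,0,0.04,0.55],[-0.00006,0.0027,0,0.04,0.55],[-0.00006,0.0027,0,0.04,0.55],[-0.00006,0.0027,0,0.04,0.55],[-0.00006,0.0027,0,0.04,0.55],[-0.00006,0.0027,0,0.04,0.55],[-0.00006,0.0027,0,0.04,0.55]]]'
python3 chk.py c7
```

```text
clock: 16.17
tool_pos: [0.4868, 0.0552, 0.1039]
orientation: [-180.0, -0.0, 145.4]
force: [-0.5, 0.3, -0.1]
opening: 0.0395
t 16.17 z 0.1039 r 0.0682 phi 145.5 yaw 145.4 F [-0.5  0.3 -0.1] M [-0.39 -0.18  0.04] j [  30.   11.  -33.   -0.  -46. -154.]
```

View pics/c7.png

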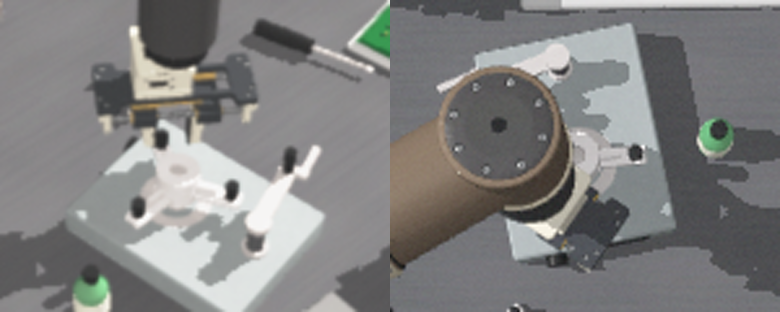

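Run:
```python
from h import *
import pickle
S=pickle.load(open('s0.pkl','rb'))['scene'];o,s,t=pickle.load(open('c7.pkl','rb'))
save(np.hstack([S['color'][160:250,240:330],s['color'][160:250,240:330]]),'c7z.png',4.4)
w=vision.snapshot('wrist');save(w['color'],'w7.png')
```

```text
(no output)
```

View pics/c7z.png

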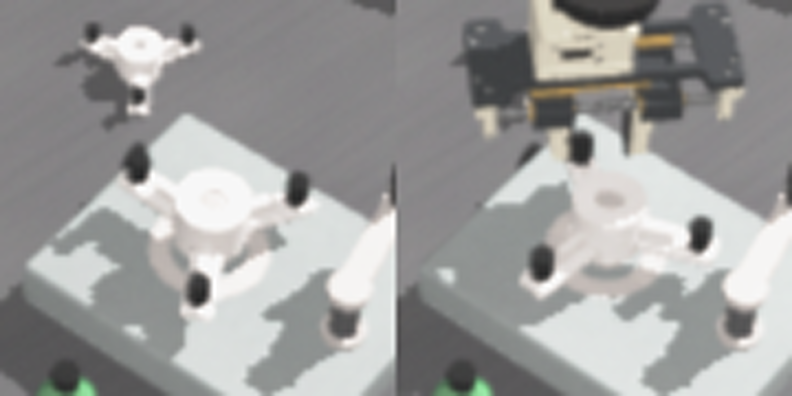

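View pics/w7.png

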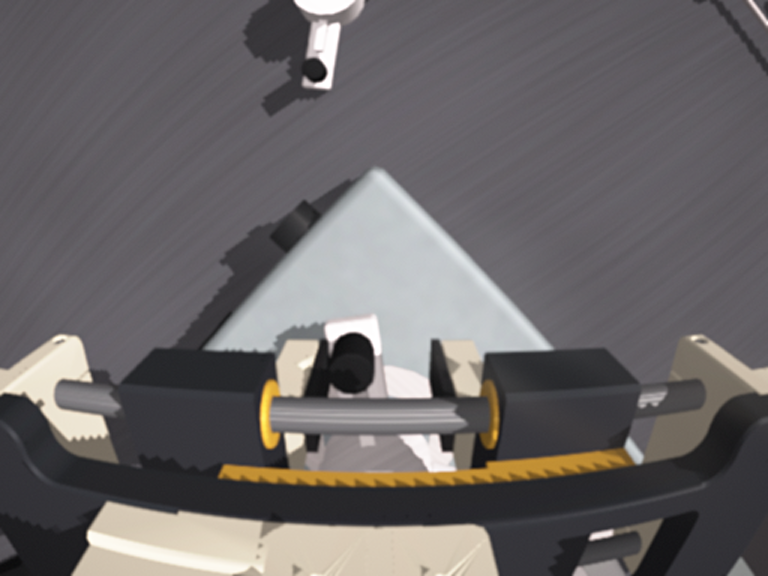

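```bash
cat > fitc.py <<'E'
from h import *
from scipy.optimize import least_squares
def fit(pix,s,c=(.543,.0165)):
    # pix: pillar-top pixels; fit theta, z of pillar tops; also hold centre
    def r(q):
        out=[]
        for k,p in enumerate(pix):
            a=q[0]+np.radians(p[2]);out+=list(proj((q[2]+.068*np.cos(a),q[3]+.068*np.sin(a),q[1]),s)-p[:2])
        return np.array(out+[(q[2]-c[0])*500,(q[3]-c[1])*500])
    return r
E
python3 - <<'E'
from fitc import *
import pickle
S=pickle.load(open('s0.pkl','rb'))['scene'];o,s,t=pickle.load(open('c7.pkl','rb'))
z=lambda x,y,off=0:((x-off+.5)/4.4-.5+240,(y+.5)/4.4-.5+160)
for s_,pp,th in((S,[(*z(137,152),-169),(*z(299,179),70),(*z(198,283),-50)],0),(s,[(*z(700,224,396),16),(*z(541,253,396),-104),(*z(581,138,396),136)],0)):
    q=least_squares(fit(pp,s_),[0,.1,.543,.0165]);print(np.degrees(q.x[0]),q.x[1:],q.fun.round(1))
E
```

```text
-1.0480040523301104 [0.10759336 0.54265011 0.01592174] [ 0.5  1.2  0.2  0.1 -0.1 -1.3 -0.2 -0.3]
17.84894633481692 [0.10643583 0.54239342 0.01600091] [ 0.2  0.   0.1  0.6  0.4 -0.6 -0.3 -0.2]
```

Fitting the pillar tops gives z = 0.106, so it is still perched. It has turned about 275°, with pillars now at 34°, -86° and 154°. The wrist is near its range limit, so I regrip on the pillar at 34° using the half-turned hand. First back off, lift and shift.

```bash
python3 -m handwheel '[[[0,-0.003,0,0,0.55],[0,-0.003,-0.006,0,0.55],[0,0,-0.02,0,0.55],[0,0,-0.02,0,0.55],[-0.0186,0.0139,0,-0.1,0.55]]]'
python3 -m handwheel '[[[0,0,0,-0.1,0.55],[0,0,0,-0.1,0.55],[0,0,0,-0.1,0.55],[0,0,0,-0.1,0.55],[0,0,0,-0.1,0.55],[0,0,0,-0.1,0.55],[0,0,0,-0.1,0.55],[0,0,0,-0.1,0.55],[0,0,0,-0.1,0.55],[0,0,0,-0.1,0.55],[0,0,0,-0.1,0.55]]]'
python3 - <<'E'
from h import *
o=telemetry.get_obs();print(o['tool_pos'],o['orientation'],o['joint_pos'].round())
d=np.array([.5994,.0545])-o['tool_pos'][:2];y=np.radians(o['orientation'][2]);print('tx',d@[np.cos(y),np.sin(y)],'ty',d@[np.sin(y),-np.cos(y)],'dyaw',-np.radians((-146-o['orientation'][2]+180)%360-180))
E
```

```text
clock: 16.73
tool_pos: [0.5057, 0.0509, 0.1544]
orientation: [179.8, 0.1, 151.1]
force: [-0.2, -0.1, -0.4]
opening: 0.0396
clock: 17.65
tool_pos: [0.5064, 0.0508, 0.1506]
orientation: [-180.0, 0.0, -145.6]
force: [0.6, -0.1, -0.4]
opening: 0.0395
[0.50637567 0.05078004 0.15062306] [-1.79998049e+02  2.64327392e-02 -1.45557331e+02] [ 28.  10. -27.  -0. -53. -83.]
tx -0.07882040542040396 ty -0.04954499820727121 dyaw 0.007726025862267473
```

```bash
python3 -m handwheel '[[[-0.0197,-0.0124,0,0,0.55],[-0.0197,-0.0124,0,0,0.55],[-0.0197,-0.0124,0,0,0.55],[-0.0197,-0.0124,0,0,0.55],[0,0,0,0,0.55]]]'
python3 chk.py c8
python3 - <<'E'
from h import *
o=telemetry.get_obs();w=vision.snapshot('wrist');save(w['color'],'w8.png')
E
```

```text
clock: 18.07
tool_pos: [0.603, 0.0541, 0.1503]
orientation: [-179.9, 0.1, -145.8]
force: [0.9, 0.2, 0.3]
opening: 0.0392
t 18.07 z 0.1503 r 0.0708 phi 32.1 yaw -145.8 F [0.9 0.2 0.3] M [ 0.04 -0.3   0.02] j [ 24.  18. -16.   0. -56. -80.]
```

View pics/c8.png

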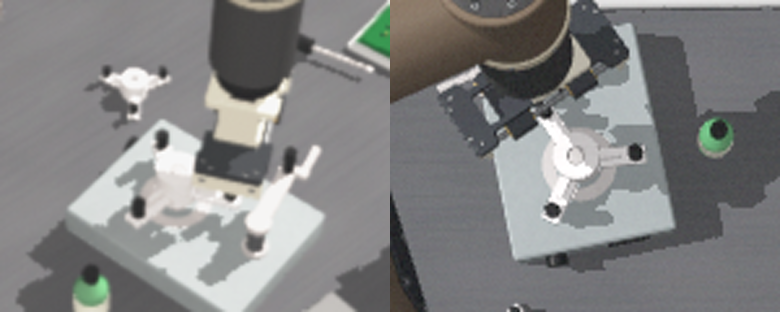

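View pics/w8.png

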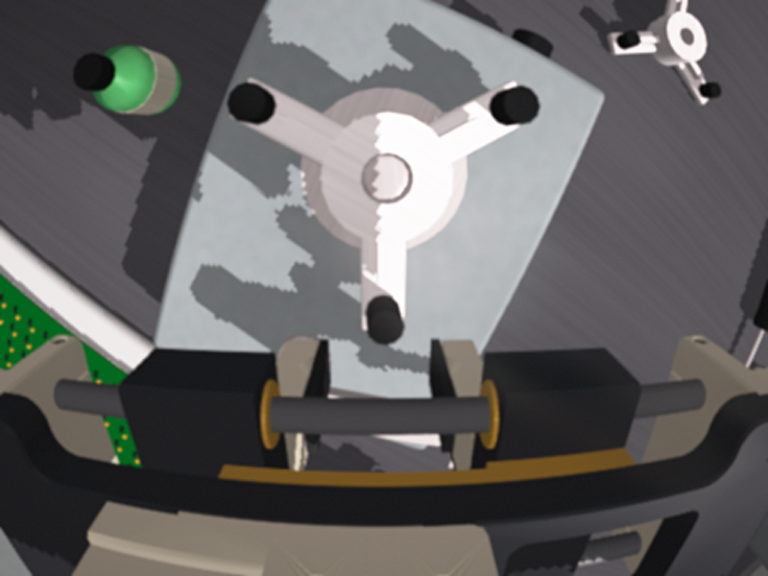

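The wrist view shows the whole carrier. The near pillar is at (256,207) between the jaws and slightly inward; the hub centre is at (258,118). Check the offset, then descend.

Run:
```python
from h import *
import pickle
o=telemetry.get_obs();w=vision.snapshot('wrist')
f=lambda x,y:((x+.5)/1.5-.5,(y+.5)/1.5-.5)
for n,p,z in(('pil',(385,312),.105),('p2',(252,103),.105),('p3',(517,105),.105),('hub',(386,178),.109)):
    X=wr_at_z(f(*p),w,o,z);d=X[:2]-o['tool_pos'][:2];y=np.radians(o['orientation'][2]);print(n,X,'tool',d@[np.cos(y),np.sin(y)],d@[np.sin(y),-np.cos(y)])
```

```text
pil [0.5886768  0.04958638 0.105     ] tool 0.01079745939008837 0.0023307457521313025
p2 [ 0.5435499  -0.04797479  0.105     ] tool 0.10285287707956524 -0.0531707865043953
p3 [0.48200264 0.04392897 0.105     ] tool 0.10231079194784637 0.05743695038436953
hub [0.53966269 0.01664264 0.109     ] tool 0.06985367778672175 0.0025210024463742354
```

```bash
python3 -m handwheel '[[[0.003,0.001,0.006,0,0.55],[0,0.001,0.009,0,0.55],[0,0,0.009,0,0.55],[0,0,0.009,0,0.55],[0,0,0.009,0,0.55],[0,0,0.0045,0,0.55],[0,-0.002,0,0.02,0.55],[0.00005,-0.0027,0,0.04,0.55],[0.00005,-0.0027,0,0.04,0.55],[0.00005,-0.0027,0,0.04,0.55],[0.00005,-0.0027,0,0.04,0.55],[0.00005,-0.0027,0,0.04,0.55],[0.00005,-0.0027,0,0.04,0.55],[0.00005,-0.0027,0,0.04,0.55],[0.00005,-0.0027,0,0.04,0.55],[0.00005,-0.0027,0,0.04,0.55],[0.00005,-0.0027,0,0.04,0.55]]]'
python3 chk.py c9
python3 - <<'E'
from h import *
o=telemetry.get_obs();w=vision.snapshot('wrist');save(w['color'],'w9.png')
E
```

```text
clock: 19.68
tool_pos: [0.6074, 0.0273, 0.1038]
orientation: [-180.0, 0.0, -170.2]
force: [-0.4, 0.5, -0.2]
opening: 0.0394
t 19.68 z 0.1038 r 0.0653 phi 9.5 yaw -170.2 F [-0.4  0.5 -0.2] M [ 0.06 -0.18  0.  ] j [  21.   21.  -18.    0.  -51. -101.]
```

View pics/c9.png

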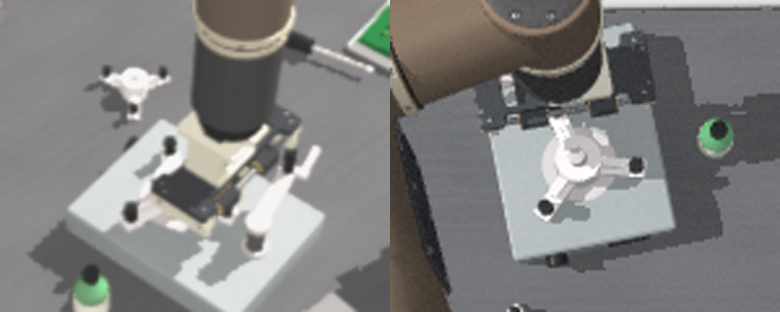

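View pics/w9.png

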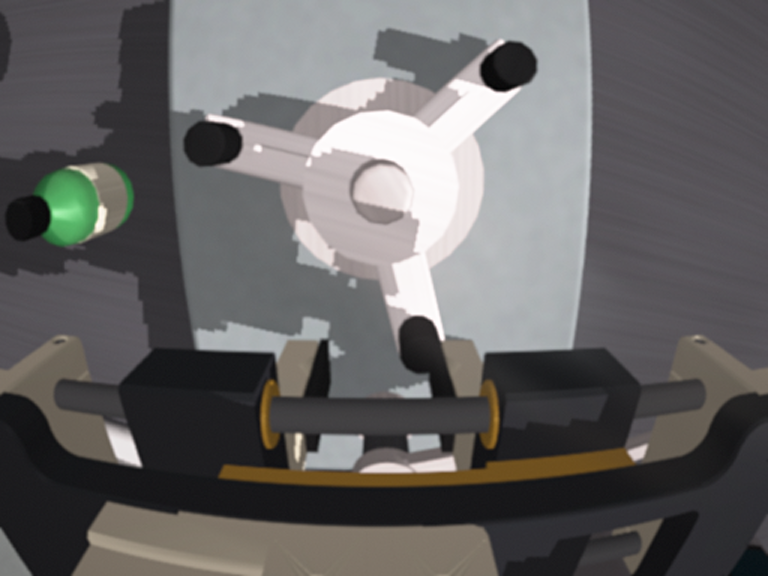

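Run:
```python
from h import *
import pickle
A=pickle.load(open('c8.pkl','rb'));B=pickle.load(open('c9.pkl','rb'))
save(np.hstack([A[2]['color'][115:185,200:280],B[2]['color'][115:185,200:280]]),'c9t.png',4.9)
save(np.hstack([A[1]['color'][160:250,240:330],B[1]['color'][160:250,240:330]]),'c9s.png',4.4)
```

```text
(no output)
```

View pics/c9t.png

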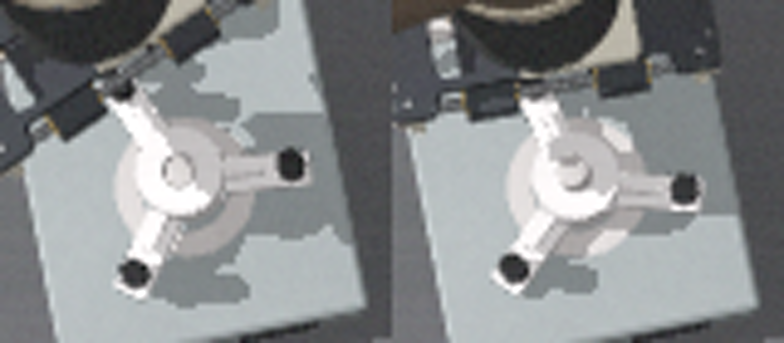

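View pics/c9s.png

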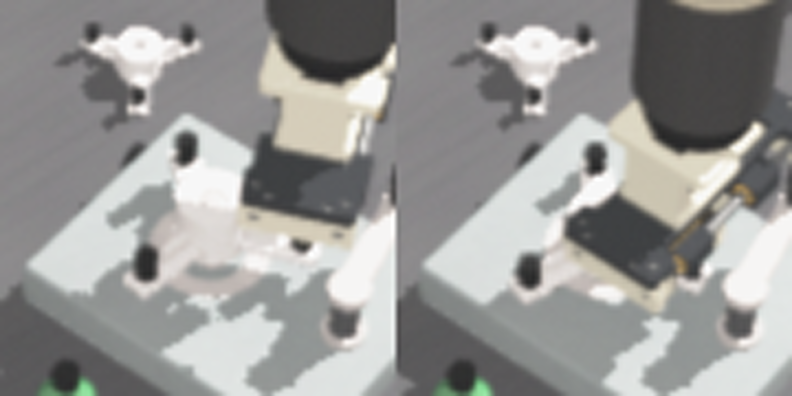

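It has dropped: the pilot now stands proud of the hub and the carrier sits low over the base disc. I back off, lift, and turn the hand for the keeper peg (yaw -69°). The seating gets a proper check once the view is clear.

```bash
python3 -m handwheel '[[[0,0.004,0,0,0.55],[0,0,-0.01,0,0.55],[0,0,-0.03,0,0.55],[0,0,-0.036,0,0.55],[0,0,0,-0.12,0.55],[0,0,0,-0.12,0.55],[0,0,0,-0.12,0.55],[0,0,0,-0.12,0.55],[0,0,0,-0.12,0.55],[0,0,0,-0.12,0.55],[0,0,0,-0.12,0.55],[0,0,0,-0.12,0.55],[0,0,0,-0.12,0.55],[0,0,0,-0.12,0.55],[0,0,0,-0.12,0.55],[0,0,0,-0.12,0.55],[0,0,0,-0.12,0.55],[0,0,0,-0.12,0.55],[0,0,0,-0.08,0.55],[0,0,0,0,0.55]]]'
python3 - <<'E'
from h import *
o=telemetry.get_obs();print(o['tool_pos'],o['orientation'],o['joint_pos'].round())
d=np.array([.6255,.1235])-o['tool_pos'][:2];y=np.radians(o['orientation'][2]);print('tx',d@[np.cos(y),np.sin(y)],'ty',d@[np.sin(y),-np.cos(y)])
w=vision.snapshot('wrist');save(w['color'],'w10.png')
E
```

```text
clock: 21.5
tool_pos: [0.6064, 0.0318, 0.1805]
orientation: [-180.0, -0.0, -68.9]
force: [0.2, 0.2, -0.6]
opening: 0.0392
[0.60641442 0.03178143 0.18047166] [-1.79954781e+02 -9.28925567e-03 -6.88795819e+01] [ 21.  17. -13.   0. -60.  -0.]
tx -0.0786803032208036 ty -0.050852395223059704
```

View pics/w10.png

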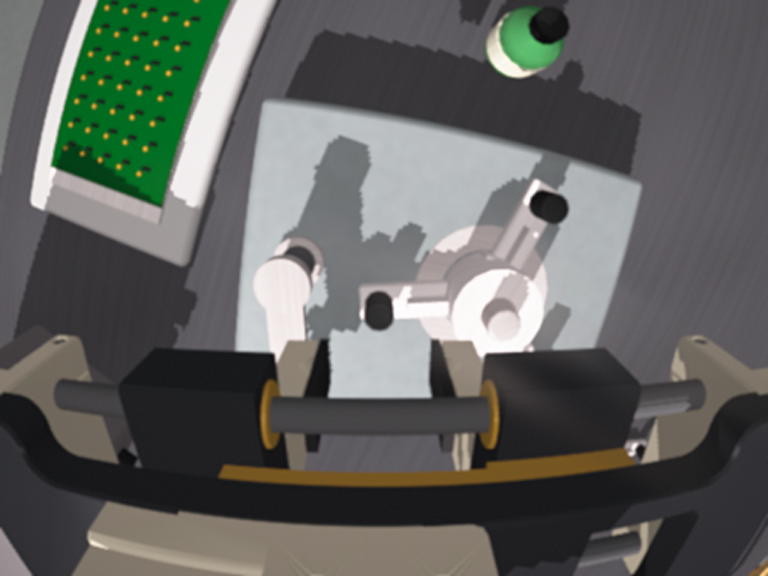

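The pilot clearly protrudes at (335,213). Shift over the peg and check the seating from the fixed cameras.

```bash
python3 -m handwheel '[[[-0.0197,-0.0127,0,0,0.55],[-0.0197,-0.0127,0,0,0.55],[-0.0197,-0.0127,0,0,0.55],[-0.0197,-0.0127,0,0,0.55],[0,0,0,0,0.55]]]'
python3 chk.py c10
python3 - <<'E'
from h import *
import pickle
B=pickle.load(open('c10.pkl','rb'))
save(B[1]['color'][160:250,240:330],'c10s.png',6.4);save(B[2]['color'][100:190,200:290],'c10t.png',6.4)
w=vision.snapshot('wrist');save(w['color'],'w11.png')
E
```

```text
clock: 21.97
tool_pos: [0.6266, 0.1266, 0.1798]
orientation: [-179.9, 0.0, -69.2]
force: [1.1, -0.1, 0.3]
opening: 0.0397
t 21.97 z 0.1798 r 0.1383 phi 52.8 yaw -69.2 F [ 1.1 -0.1  0.3] M [ 0.01 -0.09  0.01] j [ 29.  20.  -9.   0. -61.  -8.]
```

View pics/c10s.png

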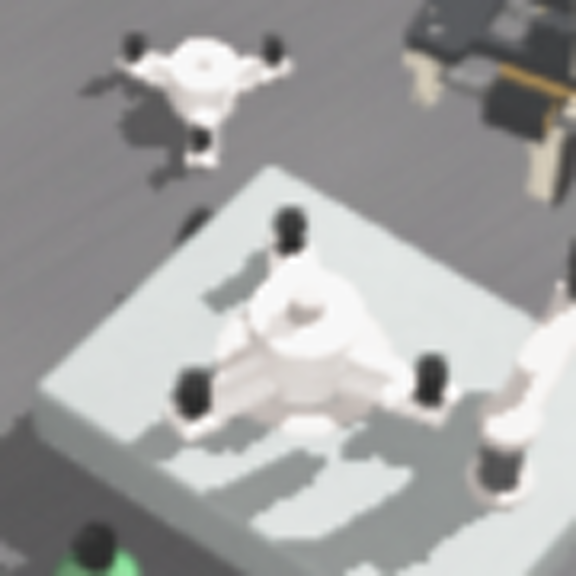

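View pics/c10t.png

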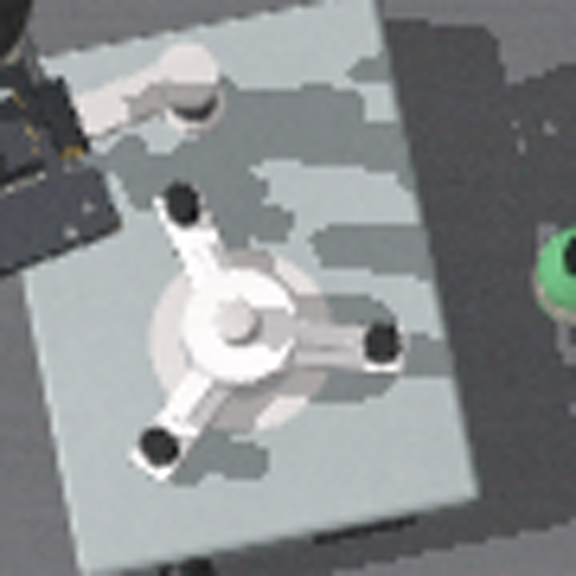

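View pics/w11.png

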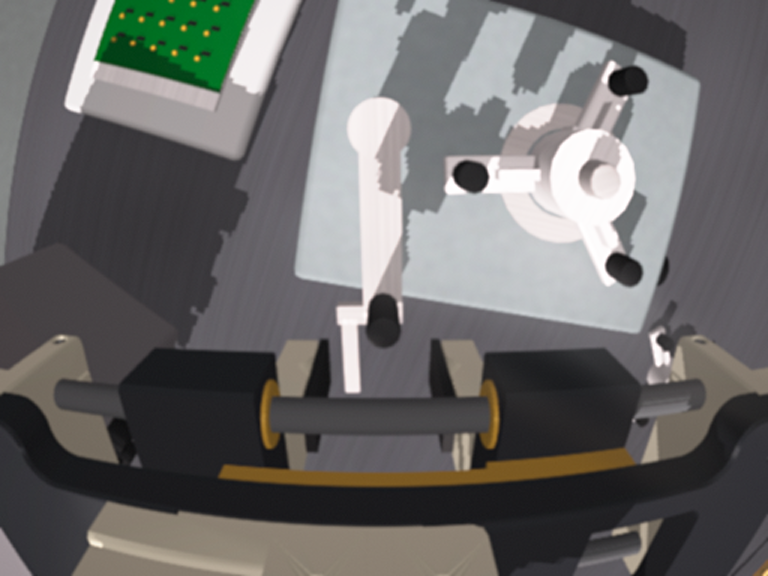

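Run:
```python
from fitc import *
import pickle
o,s,t=pickle.load(open('c10.pkl','rb'))
z=lambda x,y:((x+.5)/6.4-.5+240,(y+.5)/6.4-.5+160)
zt=lambda x,y:((x+.5)/6.4-.5+200,(y+.5)/6.4-.5+100)
pp=[(*z(291,215),140),(*z(191,377),-100),(*z(431,361),20)]
q=least_squares(fit(pp,s),[0,.09,.543,.0165]);print(np.degrees(q.x[0]),q.x[1:],q.fun.round(1))
for zz in(.086,.104):
  for p in pp:
    X=at_z(p[:2],s,zz)[:2]-[.543,.0165];print(zz,np.hypot(*X).round(4),np.degrees(np.arctan2(X[1],X[0])).round(1))
  for p in((181,199),(382,338),(159,443)):
    X=at_z(zt(*p),t,zz)[:2]-[.543,.0165];print(' top',zz,np.hypot(*X).round(4),np.degrees(np.arctan2(X[1],X[0])).round(1))
f=lambda x,y:((x+.5)/1.5-.5,(y+.5)/1.5-.5)
w=vision.snapshot('wrist');o=telemetry.get_obs()
for n,p,zz in(('peg',(384,308),.139),('post',(379,128),.105),('pilot',(602,180),.108)):
    X=wr_at_z(f(*p),w,o,zz);d=X[:2]-o['tool_pos'][:2];y=np.radians(o['orientation'][2]);print(n,X,'tool',d@[np.cos(y),np.sin(y)],d@[np.sin(y),-np.cos(y)])
```

```text
3.903729578031442 [0.09126205 0.54205886 0.01557272] [ 0.2 -0.2  0.6 -0.   0.3  0.3 -0.5 -0.5]
0.086 0.0718 144.9
0.086 0.0684 -100.3
0.086 0.0643 27.8
 top 0.086 0.0664 23.3
 top 0.086 0.0692 -96.0
 top 0.086 0.0675 146.4
0.104 0.0565 147.6
0.104 0.0767 -91.4
0.104 0.069 16.1
 top 0.104 0.0621 23.7
 top 0.104 0.0695 -98.7
 top 0.104 0.0689 148.5
peg [0.62851554 0.10884386 0.139     ] tool 0.014262907467525059 0.0021226422421649193
post [0.65796482 0.03724168 0.105     ] tool 0.0916552662570959 -1.1261297614407464e-05
pilot [0.54378025 0.01570675 0.108     ] tool 0.07128387159181655 0.11438661793711465
```

The pillar tops fell from a fitted 0.106–0.108 to 0.091, about 16–18 mm, so the carrier is seated. The peg is centred between the jaws. Descend around the peg (tips at about 0.113, above the keeper top).

```bash
python3 -m handwheel '[[[0.003,0.001,0.009,0,0.55],[0,0,0.01,0,0.55],[0,0,0.01,0,0.55],[0,0,0.01,0,0.55],[0,0,0.01,0,0.55],[0,0,0,0,0.55]]]'
python3 -m handwheel '[[[0.00016,0.0054,0,-0.06,0.55],[0.00016,0.0054,0,-0.06,0.55],[0.00016,0.0054,0,-0.06,0.55],[0.00016,0.0054,0,-0.06,0.55],[0.00016,0.0054,0,-0.06,0.55],[0.00016,0.0054,0,-0.06,0.55],[0.00016,0.0054,0,-0.06,0.55],[0.00016,0.0054,0,-0.06,0.55],[0,0,0,0,0.55]]]'
python3 chk.py c11
python3 - <<'E'
from h import *
w=vision.snapshot('wrist');save(w['color'],'w12.png')
E
```

```text
clock: 22.67
tool_pos: [0.6244, 0.1193, 0.1274]
orientation: [179.7, 0.0, -69.2]
force: [0.7, -1.0, -1.2]
opening: 0.039
clock: 23.42
tool_pos: [0.5902, 0.0953, 0.1307]
orientation: [-180.0, -0.0, -41.5]
force: [0.2, -0.3, 0.2]
opening: 0.0393
t 23.42 z 0.1307 r 0.0919 phi 59.1 yaw -41.5 F [ 0.2 -0.3  0.2] M [-0.01 -0.    0.01] j [ 28.  19. -18.   0. -53.  21.]
```

View pics/c11.png

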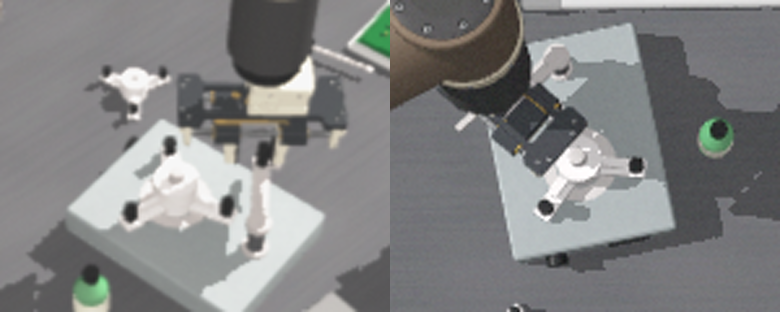

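View pics/w12.png

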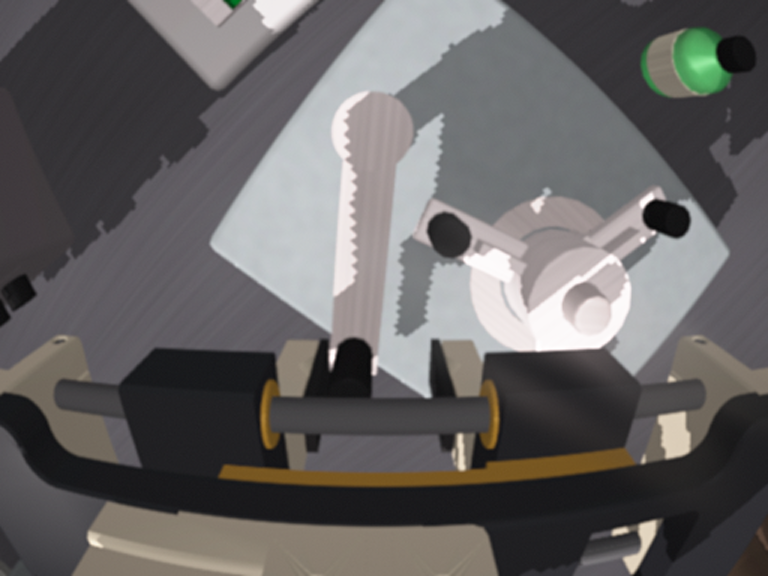

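The keeper follows the left (pushing) finger, peg at (236,240). About 1.0 rad remains; push on 0.84 rad, then creep.

```bash
python3 -m handwheel '[[[0.00016,0.0054,0,-0.06,0.55],[0.00016,0.0054,0,-0.06,0.55],[0.00016,0.0054,0,-0.06,0.55],[0.00016,0.0054,0,-0.06,0.55],[0.00016,0.0054,0,-0.06,0.55],[0.00016,0.0054,0,-0.06,0.55],[0.00016,0.0054,0,-0.06,0.55],[0.00016,0.0054,0,-0.06,0.55],[0.00016,0.0054,0,-0.06,0.55],[0.00016,0.0054,0,-0.06,0.55],[0.00016,0.0054,0,-0.06,0.55],[0.00016,0.0054,0,-0.06,0.55],[0.00016,0.0054,0,-0.06,0.55],[0.00016,0.0054,0,-0.06,0.55],[0,0,0,0,0.55]]]'
python3 chk.py c12
python3 - <<'E'
from h import *
w=vision.snapshot('wrist');save(w['color'],'w13.png')
E
```

```text
clock: 24.82
tool_pos: [0.5687, 0.0254, 0.1306]
orientation: [180.0, -0.0, 6.5]
force: [-0.1, -0.3, 0.0]
opening: 0.0395
t 24.82 z 0.1306 r 0.0272 phi 19.1 yaw 6.5 F [-0.1 -0.3  0. ] M [-0.05 -0.04  0.02] j [ 22.  16. -21.   0. -52.  74.]
```

View pics/w13.png

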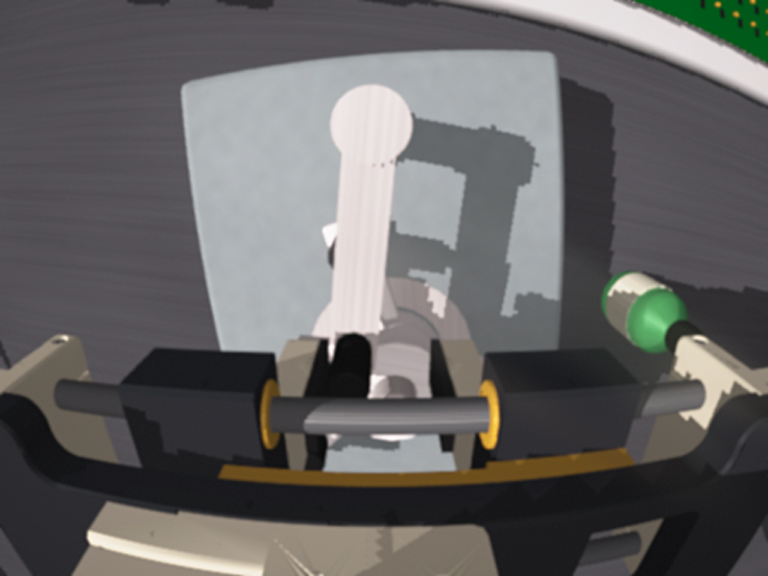

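The keeper passes over the hub unblocked; about 0.2 rad remains. Creep to the stop while watching the force.

```bash
python3 -m handwheel '[[[0.00003,0.00225,0,-0.025,0.55],[0.00003,0.00225,0,-0.025,0.55],[0.00003,0.00225,0,-0.025,0.55],[0.00003,0.00225,0,-0.025,0.55],[0.00003,0.00225,0,-0.025,0.55],[0.00003,0.00225,0,-0.025,0.55],[0,0,0,0,0.55]]]'
python3 -m handwheel '[[[0,0.0009,0,-0.01,0.55],[0,0.0009,0,-0.01,0.55],[0,0,0,0,0.55]]]'
python3 -m handwheel '[[[0,0.0009,0,-0.01,0.55],[0,0.0009,0,-0.01,0.55],[0,0,0,0,0.55]]]'
```

```text
clock: 25.55
tool_pos: [0.5711, 0.0127, 0.1306]
orientation: [180.0, -0.0, 15.0]
force: [-0.4, 0.7, -0.1]
opening: 0.0392
clock: 25.8
tool_pos: [0.5715, 0.0109, 0.1306]
orientation: [-180.0, -0.0, 16.2]
force: [0.7, 0.9, 0.3]
opening: 0.0395
clock: 26.05
tool_pos: [0.572, 0.01, 0.1305]
orientation: [-179.9, -0.0, 17.4]
force: [-0.8, 6.6, 0.2]
opening: 0.0394
```

The force rose to 6.6 N with y lagging, and the tool is at the expected closed position, so this is the stop. One small extra nudge to confirm, then back off, lift clear and look.

```bash
python3 -m handwheel '[[[0,0.0006,0,0,0.55],[0,0,0,0,0.55]]]'
python3 -m handwheel '[[[0,-0.006,0,0,0.55],[0,-0.006,0,0,0.55],[0,0,-0.01,0,0.55],[0,0,-0.03,0,0.55],[0,0,-0.03,0,0.55],[0.03,0,-0.03,0,0.55],[0,-0.035,-0.02,0,0.55],[0,-0.035,0,0,0.55],[0,-0.035,0,0,0.55],[0,-0.035,0,0,0.55],[0,-0.035,0,0,0.55],[0,0,0,0,0.55]]]'
python3 chk.py c13
python3 - <<'E'
from h import *
import pickle
w=vision.snapshot('wrist');save(w['color'],'w14.png')
B=pickle.load(open('c13.pkl','rb'))
save(B[1]['color'][150:250,240:340],'c13s.png',5.5);save(B[2]['color'],'c13full.png')
E
```

```text
clock: 26.22
tool_pos: [0.572, 0.0099, 0.1305]
orientation: [-179.9, -0.0, 17.4]
force: [-2.8, 8.9, 0.5]
opening: 0.0397
clock: 27.22
tool_pos: [0.5432, 0.2, 0.251]
orientation: [-180.0, -0.1, 17.6]
force: [1.5, -1.1, -0.0]
opening: 0.0395
t 27.22 z 0.251 r 0.1835 phi 89.9 yaw 17.6 F [ 1.5 -1.1 -0. ] M [-0.17 -0.13  0.  ] j [ 40.  11. -11.  -0. -67.  68.]
```

View pics/c13full.png

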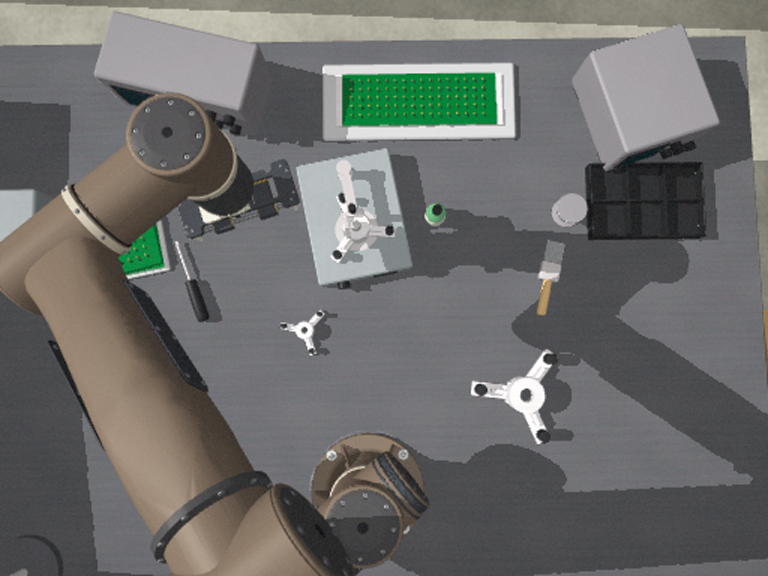

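View pics/c13s.png

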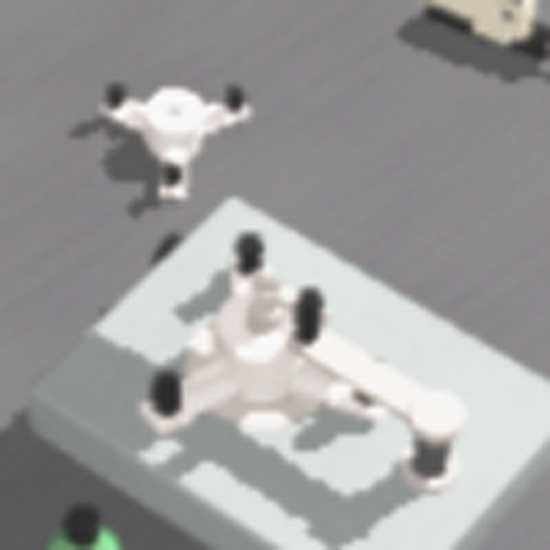

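The keeper lies over the hub and the bystanders look unmoved. I verify the keeper angle numerically and compare the bystanders with the start picture.

Run:
```python
from h import *
import pickle
S=pickle.load(open('s0.pkl','rb'));o,s,t=pickle.load(open('c13.pkl','rb'))
save(t['color'][95:185,195:285],'c13t.png',6.4)
th=np.radians(10.6);sp=np.array([.5425,.016]);post=sp+.12*np.array([np.cos(th),np.sin(th)])
for a in(0,.05,.1,.2):
    b=th+np.pi-a;P=post+.09*np.array([np.cos(b),np.sin(b)]);print(a,P,'scene',proj((*P,.139),s).round(1),'top',proj((*P,.139),t).round(1))
for n in('keeper_peg','keeper_post'):
    for k,im in(('scene',s),('top',t)):
        try:print(n,k,[(np.round(r['xy'],1).tolist(),round(r['conf'],2)) for r in place_of(n,im)])
        except Exception as e:print(e)
d=np.abs(S['top']['color'].astype(int)-t['color']).sum(2)
# bystanders
for n,(x,y) in dict(flux=(290,142),spool=(379,140),brush=(364,185),driver=(130,190),small=(203,220),large=(350,262)).items():
    A=cv2.cvtColor(S['top']['color'][y-22:y+22,x-22:x+22],cv2.COLOR_RGB2GRAY).astype(np.float32);B=cv2.cvtColor(t['color'][y-22:y+22,x-22:x+22],cv2.COLOR_RGB2GRAY).astype(np.float32)
    print(n,cv2.phaseCorrelate(A,B,cv2.createHanningWindow((44,44),cv2.CV_32F)))
```

```text
0 [0.57198806 0.02151854] scene [296.1 204.1] top [233.9 137.3]
0.05 [0.57127118 0.0259606 ] scene [297.  203.2] top [232.4 137.5]
0.1 [0.57077721 0.03043293] scene [297.9 202.4] top [230.9 137.7]
0.2 [0.57046236 0.03942367] scene [299.9 200.9] top [227.8 137.9]
keeper_peg scene [([297.8, 208.6], 0.9)]
keeper_peg top [([232.6, 138.3], 0.59), ([231.8, 110.2], 0.24)]
keeper_post scene [([317.3, 227.5], 0.87)]
keeper_post top [([229.5, 111.4], 0.57)]
flux ((0.5689173134709335, 0.30254882588900855), 0.9007791208337854)
spool ((0.4862859421509427, 0.6028614422593428), 0.938782297299232)
brush ((0.43778631460414275, 0.46180451354090124), 0.7977399105495877)
driver ((0.4382942259667182, 0.44414632450041225), 1.006715322777077)
small ((0.5238835221788491, 0.5243686258999354), 1.0116498217170622)
large ((0.49194775433530324, 0.48003709107128145), 0.9913494176629148)
```

View pics/c13t.png

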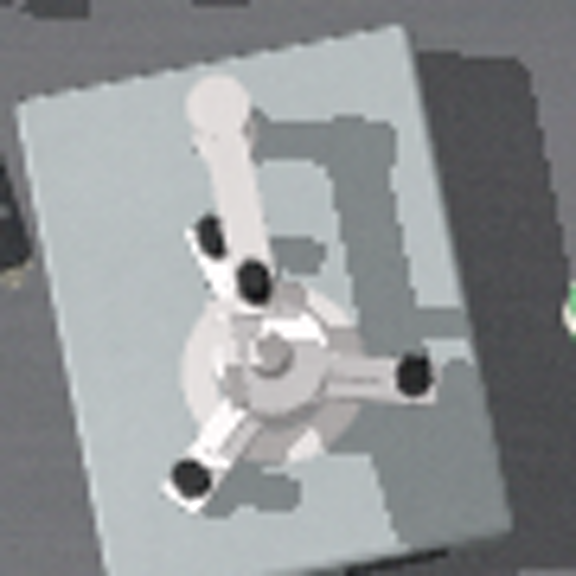

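View pics/w14.png

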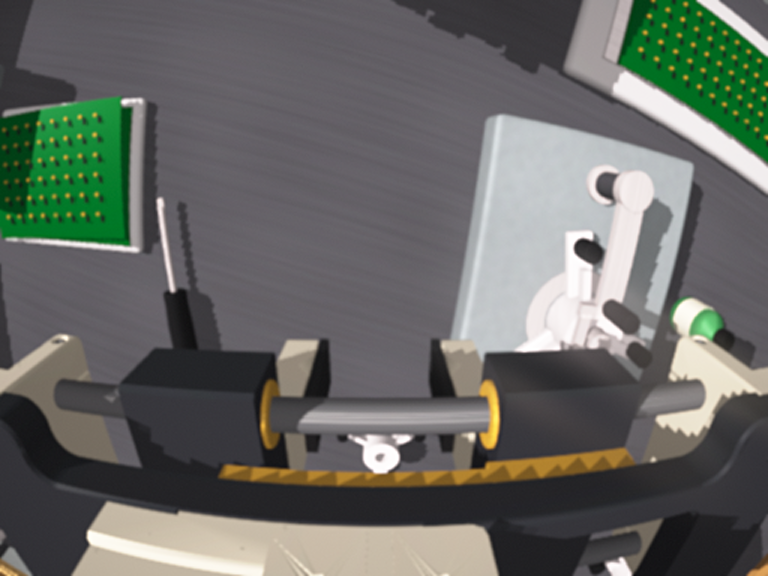

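The peg top in the top view is at (234.3,137.7), against (233.9,137.3) predicted for fully closed. Handing in.

```bash
python3 -c "
from plant import close_job
print(close_job())"
```

```text
the job is handed in; nothing more can be done
None
```

The job is handed in: the carrier dropped home onto the deck and the keeper is closed to its stop over the hub. I handed in at about 27.5 s, with the robot clear of everything; no verdict is reported.

- **Turning:** I turned the middle-sized carrier clockwise with part-open jaws around a pillar, changing pillars once after about 275°. It fell about 10° to 20° after I took the second pillar. The wrist force I read after each move never went above about 3.5 N.
- **Seating:** The fitted height of the pillar tops fell from 106–108 mm to 91 mm. That 15–16 mm is a little short of the nominal 18 mm, and the fitted heights ran a few mm high throughout. The pilot stands proud of the hub, and the keeper passed over the hub without being blocked.
- **Keeper:** I pushed it by its peg until the force rose to about 9 N with no further motion. From above, the peg lies 0.6 pixel from where it should be when closed. The network's own peg estimates were 1.5 to 5 pixels off, but they are for the middle of the peg, not its top.
- **Bystanders:** Comparing the first and last pictures from above showed no movement of the bottle, spool, screwdriver, brush or the other two carriers.

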